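# Sweep the wheel nuts into the drawer and push it shut

### The job

With the fingers, sweep all four wheel nuts off the top of the tool chest, over its open front edge and down into the open top drawer, then push that drawer fully shut. Only push the nuts along: do not grip any of them between the fingers or pick them up. Leave the socket and the tin standing on the chest, and everything else on the bench, where they are.

Things in the scene. Friction and masses are not known exactly. Their poses are not given: they have to be found in the camera images.
- chest: grey tool chest, 260 mm deep (x), 320 wide (y), fixed. Origin: centre of its underside, on the bench; its own -x axis points out of its front, the way drawers open. Its flat top, a black mat, lies 140 mm up and reaches from x = -130 (front edge, open, no rim) to +126 mm; a rim stands 14 mm above the mat along left, right (inner faces y = +-152 mm) and back
- drawer (a joint): opening of the top drawer in m: 0 = fully shut, grows as it comes out of the chest's front; starts 0.105 to 0.14 open. About 2.5 N of friction, stays where left, stops at 0. The inner face of its front panel is at chest x = -130 mm minus the opening; panel top 130 mm above the bench, 8 mm thick. A second, lower drawer is shut and not used
- drawer_pull (a point): middle of the forward face of the aluminium pull strip along the upper edge of the top drawer's front (280 mm long; 118 to 130 mm above the bench; standing 14 mm out of the panel). This point is 124 mm above the bench and moves with the drawer; with the drawer shut it lies at chest x = -152 mm, y = 0. Axes as the chest
- drawer_in (a point): centre of the inner floor of the top drawer, 79 mm above the bench, so that nuts fall 61 mm into it; moves with the drawer. The inside reaches +-108 mm in x and +-142 mm in y from here; its side walls are 40 mm high. Axes as the chest
- nut_a_mid (a point): brass-coloured steel wheel nut on the chest's black top: hexagon 21 mm across flats (24 mm over the corners) and 14 mm high, tapering to a round seat at the top, 20 mm high in all, about 60 g, standing flat; no two share a line towards the front edge. This point is its centre, 10 mm above its underside
- nut_b_mid (a point): brass-coloured steel wheel nut on the chest's black top: hexagon 21 mm across flats (24 mm over the corners) and 14 mm high, tapering to a round seat at the top, 20 mm high in all, about 60 g, standing flat; no two share a line towards the front edge. This point is its centre, 10 mm above its underside
- nut_c_mid (a point): brass-coloured steel wheel nut on the chest's black top: hexagon 21 mm across flats (24 mm over the corners) and 14 mm high, tapering to a round seat at the top, 20 mm high in all, about 60 g, standing flat; no two share a line towards the front edge. This point is its centre, 10 mm above its underside
- nut_d_mid (a point): brass-coloured steel wheel nut on the chest's black top: hexagon 21 mm across flats (24 mm over the corners) and 14 mm high, tapering to a round seat at the top, 20 mm high in all, about 60 g, standing flat; no two share a line towards the front edge. This point is its centre, 10 mm above its underside
- socket_mid (a point): bright steel wheel-nut socket, round, 31 mm in diameter, 38 mm high, standing on the chest's top among the nuts, its centre at least 40 mm to one side of any nut's way to the front edge; this point is its centre, 19 mm up. Bystander
- tin: round steel tin with a green lid, 54 mm in diameter, 27 mm high, standing near the chest's back rim; origin at the centre of its underside. Bystander
- spray_can: red aerosol can with a white cap, 66 mm in diameter, 194 mm high, on the bench to the robot's right; origin at the centre of its underside. Bystander
- squeeze_bottle: white squeeze bottle with a blue nozzle, 66 mm in diameter, 196 mm high, on the bench to the right; origin at the centre of its underside. Bystander
- oil_filter: white oil filter, 76 mm in diameter, 90 mm high, on the bench to the left; origin at the centre of its underside. Bystander
- wrench: steel wrench lying on the bench to the left, along its own x; origin under its middle. Bystander
- brake_pad: dark brake pad, 55 x 120 x 17 mm, lying on the bench to the left; origin at the centre of its underside. Bystander

How it is judged:
By the outcome, as a careful person would: the job done as asked, in the order asked, and still so for the second after the job is handed in, with the robot touching nothing.
It also fails if it takes over 64 s, if anything falls off the work surface, if the arm or the gripper's body presses on something with over 40 N, if the wrist force passes 120 N, or if a joint passes its speed limit or range.

### The arm

A 7-joint arm with a two-finger parallel gripper is mounted at the origin on the work surface. World frame = base frame: x ahead of the robot, y to its left, z up, the work surface at z = 0. Lengths are in m, angles in rad, forces in N, time in s.
With the tool pointing down it reaches from about 0.4 to 0.875 m from the base axis. Payload 4.4 kg.
Tool frame: the origin (TCP) lies at the very end of the fingers, on their centre line; the grasp point (between the pads) lies 19 mm behind it; z points along the fingers, x is the direction in which the jaws open and shut, and the axes are right-handed (so a half turn about z gives the same grasp; the last joint's range is limited). The gripper opens to 85 mm and grips with 20 to 120 N. Pads are 22 mm wide; open, the fingers measure 114 mm over their backs; the gripper's body (76 mm by 85 mm) begins 54 mm behind the grasp point. The pads swing forward as they close: fully open they stand 13 mm farther back than shut.
Start: joints at [1.259, 0.628, 0.038, 1.517, -0.027, 0.996, -0.02], TCP at [0.158, -0.63, 0.231] pointing down, gripper open.
Joint ranges: [-3.06, 3.06], [-0.37, 2.12], [-1.25, 1.32], [0.18, 2.47], [-1.1, 4.24], [0.23, 1.98], [-2.94, 2.94]. Speed limits (rad/s): [2.57, 2.57, 3.14, 3.14, 3.14, 3.14, 3.14].

### API

Orientations are given as a unit quaternion [w, x, y, z].
In Python, from station import ctrl gives the robot as it stands.
- The arm moves only by the shell command python3 -m jog 'ROWS' [FORCE]. ROWS is JSON, a list of rows, each an object of numbers: "jaw": the finger opening in m, from 0 to 0.0854; "dx", "dy", "dz": the shift along the tool's x, y, z in m; "ax", "ay", "az": the turn, a rotation vector about the tool's x, y, z in degrees. A call has 1 to 5 rows; each row shifts and turns the commanded pose from where the row before left it, along the tool's axes as they then stand; what a row does not reach is not made up. A row lasts 1/8 s, in which the tool goes at most 62.5 mm and 10.7 degrees, less where a joint would pass 70% of its speed; a pose out of reach is approached as far as the arm can. A call is refused whole if a number of a shift passes 0.0625 or a number of a turn 10.7, either way. A call with a gripper value outside its range is refused whole. The fingers move at their own pace and stop on an object; FORCE is the grip in N (left out, the last holds). Time passes only in rows, so rows that do not move let the fingers close. It gives the time, the measured TCP pose, the force and the opening at its end, in the units of the state.
- ctrl.sense(): the state, without advancing time (a new reading comes with each control period).
- ctrl.read_camera(name): name is "side" or "top"; returns a dict with "frame" (480x640x3 uint8, red, green, blue), "range_z" (480x640 float32, m along the optical axis (not along the pixel's ray), 0 where there is no reading), "camera_matrix" (3x3 intrinsics, pixels), "eye" and "rotation" of the camera in the world. Camera axes: x right, y up, looking along -z (the intrinsics and any distortion apply to the point x, -y, -z); pixel columns grow to the right and rows downward; lengths in m; the calibration is good to about 2 mm. A picture is of the moment at which its call begins.
- ctrl.job_done(): hands the job in, once; it reports no verdict.
The state is a dict: "time_s": time; "joint_positions": joint angles; "dq": joint speeds; "joint_efforts": joint torques, N m; "tcp_pos": TCP position; "ee_rot": TCP orientation; "force": force on the tool from outside, world axes, zero at the start; "wrist_torque": the same for the moment, N m; "gripper_width": finger opening in m.
Only numpy, scipy, OpenCV 4.12 (cv2) and the standard library are available. Lean on these libraries where they do the work, as an engineer would, in place of code of your own. Each camera call takes 0.05 s, during which the arm holds its last target.

## Working session

There is one attempt and no reset: what is moved stays moved. The work goes in short steps, Python scripts to look and compute and a shell command to move; the robot and the scene stay as the last step left them, time stands still between calls to the robot, and variables do not carry over. Pictures are saved under pics/ and viewed, and the job is handed in when it is done.

```bash
ls; mkdir -p pics
python3 - <<'E'
from station import ctrl
import cv2,numpy as np
s=ctrl.sense();print(s)
for n in("top","side"):
    c=ctrl.read_camera(n);cv2.imwrite(f"pics/{n}0.png",c["frame"][:,:,::-1]);np.savez(f"{n}0.npz",**c)
    print(n,c["camera_matrix"],c["eye"],c["rotation"],c.keys())
E
```

```text
pics
{'time_s': 0.0, 'joint_positions': array([ 1.25919166,  0.62935539,  0.03846638,  1.51836385, -0.02699375,
        0.99627031, -0.01997759]), 'dq': array([ 8.52215890e-04,  3.55322795e-04, -7.54430978e-04,  8.50568377e-04,
       -1.33029609e-03, -3.82543805e-05,  1.28776714e-03]), 'joint_efforts': array([-2.08286849e-06, -5.63407159e+01,  1.22652333e+00, -1.93449032e+01,
        1.11151597e-02,  1.05206994e-02,  1.52345046e-05]), 'tcp_pos': array([ 0.1580322 , -0.62986361,  0.23038485]), 'ee_rot': array([-5.59879536e-04,  7.88461080e-01, -6.15083932e-01, -7.53949895e-04]), 'force': array([0.30087381, 0.33201821, 0.67729837]), 'wrist_torque': array([-0.05109389,  0.02027589,  0.02322148]), 'gripper_width': 0.08537686660103215}
top [[531.09744071   0.         322.99633997]
 [  0.         531.09744071 232.246562  ]
 [  0.           0.           1.        ]] [3.92561856e-01 8.88699596e-04 1.60470310e+00] [ 0.71388223  0.02521607 -0.03311952 -0.69902747] dict_keys(['frame', 'range_z', 'camera_matrix', 'eye', 'rotation'])
side [[464.41282971   0.         320.10570813]
 [  0.         464.41282971 240.44860776]
 [  0.           0.           1.        ]] [0.35998688 0.94681537 0.72870317] [-0.08053436 -0.03147723  0.48230417  0.87172593] dict_keys(['frame', 'range_z', 'camera_matrix', 'eye', 'rotation'])
```

View pics/top0.png

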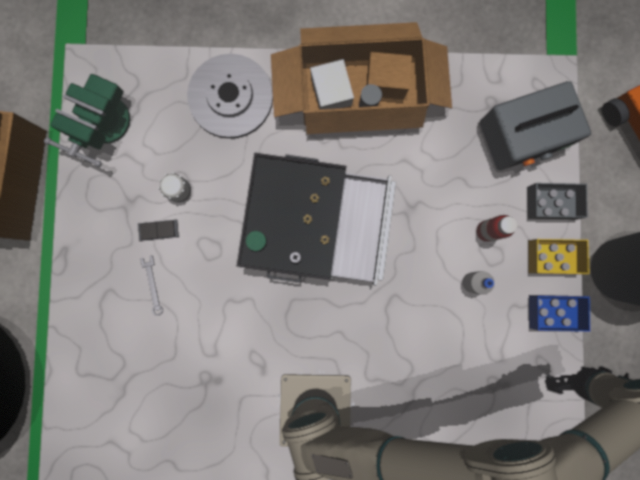

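View pics/side0.png

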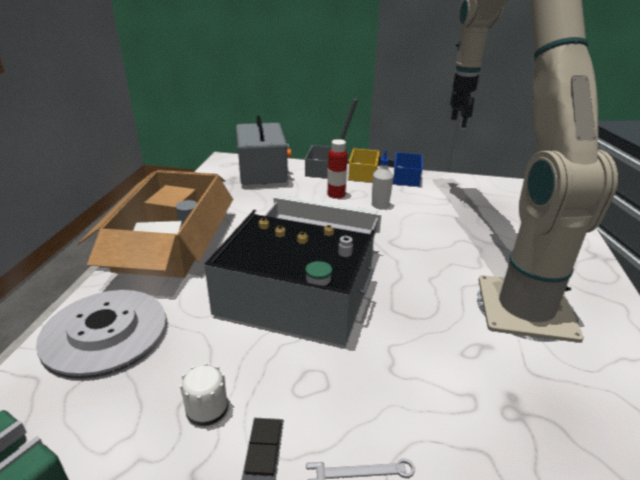

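The top view shows nuts near px (325,181), (314,198), (307,218) and (325,239). The socket is at (295,257), the tin at (256,241), and the open drawer faces image right, which is about world -y.

```bash
cat > h.py <<'E'
import numpy as np,cv2
from scipy.spatial.transform import Rotation as R
def rot(q): return R.from_quat([q[1],q[2],q[3],q[0]]).as_matrix()
def ray(c,uv,z):
    K=c["camera_matrix"];uv=np.atleast_2d(uv).astype(float)
    d=np.c_[(uv[:,0]-K[0,2])/K[0,0],-(uv[:,1]-K[1,2])/K[1,1],-np.ones(len(uv))]@rot(c["rotation"]).T
    return c["eye"]+d*((z-c["eye"][2])/d[:,2])[:,None]
def cloud(c):
    v,u=np.mgrid[:480,:640];K=c["camera_matrix"];r=c["range_z"]
    p=np.stack([(u-K[0,2])/K[0,0]*r,-(v-K[1,2])/K[1,1]*r,-r],-1)
    return p@rot(c["rotation"]).T+c["eye"]
def nuts(c,z):
    h=cv2.cvtColor(c["frame"],cv2.COLOR_RGB2HSV)
    m=cv2.inRange(h,(12,70,60),(32,255,255))
    n,l,st,ce=cv2.connectedComponentsWithStats(m)
    return [(ce[i],st[i,4],ray(c,ce[i],z)[0]) for i in range(1,n) if 5<st[i,4]<200]
E
python3 - <<'E'
from h import *
np.set_printoptions(precision=4,suppress=True)
C={n:dict(np.load(n+"0.npz")) for n in("top","side")}
for n,c in C.items():
    P=cloud(c)
    print(n)
    for ce,a,p in nuts(c,.152):
        if .3<p[0]<.8 and abs(p[1])<.3: print(ce,a,p,P[int(ce[1]),int(ce[0])])
c=C["top"];P=cloud(c)
m=((abs(P[...,2]-.14)<.006)&(c["range_z"]>0)).astype(np.uint8)
n,l,st,ce=cv2.connectedComponentsWithStats(m);i=1+st[1:,4].argmax();print(st[i],np.median(P[l==i],0))
pts=P[l==i][:,:2].astype(np.float32);r=cv2.minAreaRect(pts);print(r,cv2.boxPoints(r))
# dark mat by color
g=c["frame"].max(2);m=((g<60)).astype(np.uint8)[140:290,225:360]
n,l,st,ce=cv2.connectedComponentsWithStats(m);i=1+st[1:,4].argmax()
v,u=np.nonzero(l==i);w=ray(c,np.c_[u+225,v+140],.147)[:,:2].astype(np.float32)
r=cv2.minAreaRect(w);print(st[i],r,cv2.boxPoints(r))
im=cv2.resize(c["frame"][130:300,210:420],None,fx=3.8,fy=3.5,interpolation=cv2.INTER_CUBIC);cv2.imwrite("pics/crop.png",im[:,:,::-1])
E
```

```text
top
[325.04 180.62] 50 [ 0.6563 -0.0168  0.152 ] [ 0.6548 -0.0165  0.1699]
[314.1  197.84] 50 [0.6076 0.0124 0.152 ] [0.6087 0.0126 0.1603]
[307.36 218.86] 50 [0.5489 0.0296 0.152 ] [0.5502 0.0305 0.1615]
[324.5333 239.5778] 45 [ 0.4928 -0.0188  0.152 ] [ 0.4933 -0.0171  0.1672]
side
[263.2174 223.2609] 92 [ 0.6542 -0.0072  0.152 ] [ 0.6529 -0.0012  0.1563]
[279.6154 231.2308] 91 [0.6056 0.0213 0.152 ] [0.6065 0.0239 0.154 ]
[328.2439 230.3902] 82 [ 0.492  -0.0069  0.152 ] [ 0.4924 -0.005   0.1542]
[301.9505 237.7426] 101 [0.5473 0.0392 0.152 ] [0.5491 0.0414 0.1552]
[ 239  156  107  121 8816] [0.5636 0.0712 0.1404]
((0.558476448059082, 0.07161584496498108), (0.254329115152359, 0.30702096223831177), 82.92823791503906) [[ 0.3905 -0.0357]
 [ 0.6952 -0.0735]
 [ 0.7265  0.1789]
 [ 0.4218  0.2167]]
[  14   15  106  110 2635] ((0.5623544454574585, 0.0730547159910202), (0.2503099739551544, 0.31392979621887207), 82.94381713867188) [[ 0.3912 -0.0319]
 [ 0.7028 -0.0704]
 [ 0.7335  0.178 ]
 [ 0.422   0.2165]]
```

View pics/crop.png

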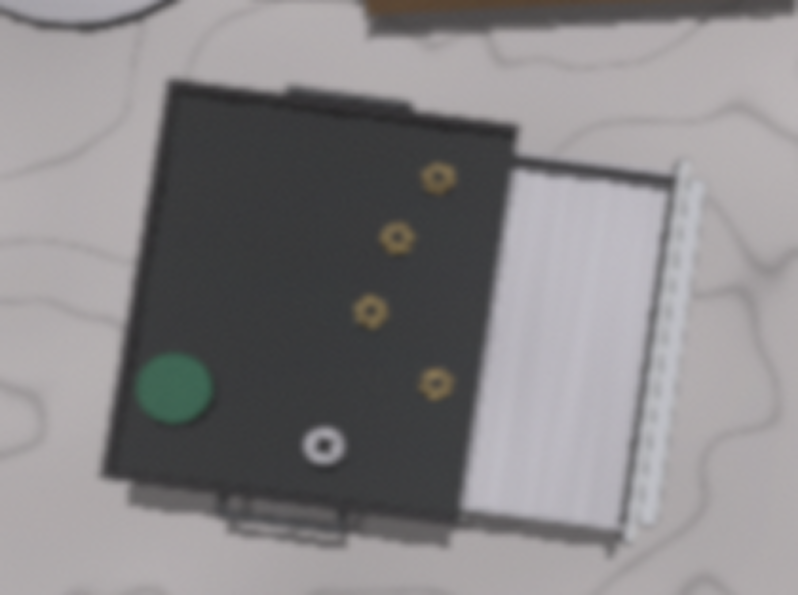

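```bash
cat >> h.py <<'E'
np.set_printoptions(precision=4,suppress=True)
import json,os
if os.path.exists("chest.json"):
    O,yaw=json.load(open("chest.json"));O=np.array(O)
    ex=np.array([np.cos(yaw),np.sin(yaw)]);ey=np.array([-ex[1],ex[0]])
    def ch(p): d=np.atleast_2d(p)[:,:2]-O; return np.c_[d@ex,d@ey]
E
python3 - <<'E'
from h import *
c=dict(np.load("top0.npz"));P=cloud(c)
f=lambda u,v:[210+u/3.8-.37,130+v/3.5-.36]
# outer corners: back rim top(z .154), front ends
B=ray(c,[f(170,82),f(103,477)],.154)[:,:2]; F=ray(c,[f(517,127),f(460,523)],.147)[:,:2]
print(B,F)
for a,b in((B[1],B[0]),(F[1],F[0])): d=b-a;print(np.linalg.norm(d),np.degrees(np.arctan2(d[1],d[0])))
# front mat edge fit from depth: for rows, last px with z~.14
E=[]
for v in range(172,272,2):
    z=P[v,:,2]; g=c["frame"][v].max(1)
    us=[u for u in range(300,350) if g[u]<90 and g[u+1]>=90]
    if us: 
        u=us[-1]; a,b=float(g[u]),float(g[u+1]); E.append([u+(90-a)/(b-a),v])
e=ray(c,E,.14)[:,:2]; l=cv2.fitLine(e.astype(np.float32),cv2.DIST_HUBER,0,.01,.01).ravel();print(l,np.degrees(np.arctan2(l[1],l[0])))
d=l[:2]*np.sign(l[0]); mid=(F[0]+F[1])/2; mid=l[2:]+d*((mid-l[2:])@d)
ex=np.array([-d[1],d[0]]);O=mid+.13*ex;yaw=np.arctan2(ex[1],ex[0]);json.dump([O.tolist(),float(yaw)],open("chest.json","w"))
print("O",O,"yaw",np.degrees(yaw),"center corners",(B.mean(0)+F.mean(0))/2)
E
python3 - <<'E'
from h import *
C={n:dict(np.load(n+"0.npz")) for n in("top","side")}
for n in C:
  for ce,a,p in nuts(C[n],.155):
    if .3<p[0]<.8 and abs(p[1])<.3: print(n,ce,ch(p))
c=C["top"];f=lambda u,v:[210+u/3.8-.37,130+v/3.5-.36]
print("socket",ch(ray(c,f(324,446),.178)),"tin",ch(ray(c,f(174,387),.167)))
print("pull edges top z.13",ch(ray(c,[f(690,170),f(632,535),f(668,185),f(625,520),f(705,180),f(655,522)],.13)))
print("back mid", ch(ray(c,[f(170,82),f(103,477)],.154)))
for uv in((503,226),(482,283)): print(uv,ray(c,uv,.19))
E
```

```text
[[0.7287 0.1805]
 [0.4157 0.2187]] [[ 0.6999 -0.0735]
 [ 0.3853 -0.0378]]
0.31531587831760516 -6.954656779573905
0.3166375973686199 -6.473509631594528
[ 0.9925 -0.1223  0.5357 -0.0522] -7.027284
O [0.5588 0.076 ] yaw 82.97272 center corners [0.5574 0.072 ]
top [325.04 180.62] [[-0.0802 -0.1076]]
top [314.1  197.84] [[-0.0572 -0.0557]]
top [307.36 218.86] [[-0.0473  0.0045]]
top [324.5333 239.5778] [[-0.1021  0.0541]]
side [263.2174 223.2609] [[-0.0661 -0.1027]]
side [279.6154 231.2308] [[-0.0439 -0.0513]]
side [328.2439 230.3902] [[-0.0855  0.0575]]
side [301.9505 237.7426] [[-0.0334  0.0085]]
socket [[-0.0299  0.1137]] tin [[0.0831 0.0836]]
pull edges top z.13 [[-0.2633 -0.1459]
 [-0.26    0.1498]
 [-0.2487 -0.1314]
 [-0.2534  0.1388]
 [-0.2753 -0.1394]
 [-0.2752  0.1373]]
back mid [[ 0.1246 -0.1558]
 [ 0.1242  0.1595]]
(503, 226) [[ 0.537  -0.4969  0.19  ]]
(482, 283) [[ 0.3833 -0.4397  0.19  ]]
```

```bash
python3 -m jog '[{"jaw":0.01,"dz":-0.04,"az":-10},{"dz":-0.04,"az":-10},{"dz":-0.02,"az":-10},{"az":-10},{"az":-10}]' 40; python3 -m jog '[{"az":-10},{"az":-8.9},{"az":0}]'
cat > st.py <<'E'
from h import *
from station import ctrl
s=ctrl.sense();M=rot(s["ee_rot"]);p=s["tcp_pos"]
print("t",s["time_s"],"tcp",p,"chest",ch(p)[0],"yaw err",np.degrees(np.arctan2(M[1,0],M[0,0]))-np.degrees(yaw)+90,"tilt",M[:2,2],"F",s["force"],"w",s["gripper_width"],"q",s["joint_positions"])
E
python3 st.py
```

```text
t 0.1 tcp [ 0.1581 -0.6299  0.2305] chest [-0.7496  0.3114] yaw err -68.88920979635247 tilt [-0.0004  0.0017] F [-0.4181  0.5501 -0.971 ] w 0.08543214284643975 q [ 1.2592  0.6293  0.0384  1.5183 -0.027   0.9963 -0.02  ]validation failed for argument at $[0]...
validation failed for argument at $[0]...
```

```bash
python3 -m jog '[{"jaw":0.01,"dx":0,"dy":0,"dz":-0.04,"ax":0,"ay":0,"az":-10}]' 40; python3 st.py
```

```text
time_s: 0.22
tcp_pos: [0.1578, -0.6278, 0.2679]
ee_rot: [-0.003, 0.84, -0.542, -0.003]
force: [0.6, -1.0, -0.6]
gripper_width: 0.0696
t 0.225 tcp [ 0.1578 -0.6278  0.2679] chest [-0.7476  0.312 ] yaw err -58.61996659786075 tilt [-0.0027  0.0085] F [ 0.5942 -0.9981 -0.6013] w 0.06962586351044586 q [ 1.2864  0.5952 -0.0089  1.47    0.0058  1.0853  0.1305]
```

All seven keys are needed in each row.

```bash
python3 -m jog '[{"jaw":0.01,"dx":0,"dy":0,"dz":-0.03,"ax":0,"ay":0,"az":-10},{"jaw":0.01,"dx":0,"dy":0,"dz":-0.03,"ax":0,"ay":0,"az":-10},{"jaw":0.01,"dx":0,"dy":0,"dz":0,"ax":0,"ay":0,"az":-10},{"jaw":0.01,"dx":0,"dy":0,"dz":0,"ax":0,"ay":0,"az":-10},{"jaw":0.01,"dx":0,"dy":0,"dz":0,"ax":0,"ay":0,"az":-10}]'; python3 -m jog '[{"jaw":0.01,"dx":0,"dy":0,"dz":0,"ax":0,"ay":0,"az":-8.9},{"jaw":0.01,"dx":0,"dy":0,"dz":0,"ax":0,"ay":0,"az":0}]'; python3 st.py
```

```text
time_s: 0.85
tcp_pos: [0.158, -0.6302, 0.3308]
ee_rot: [-0.0, 0.991, -0.136, -0.0]
force: [0.0, -0.4, 0.1]
gripper_width: 0.01
time_s: 1.1
tcp_pos: [0.1579, -0.6302, 0.3308]
ee_rot: [-0.001, 0.998, -0.062, -0.0]
force: [-0.4, 0.3, 0.3]
gripper_width: 0.01
t 1.1 tcp [ 0.1579 -0.6302  0.3308] chest [-0.75    0.3115] yaw err -0.09319363758022803 tilt [0.     0.0011] F [-0.4128  0.3108  0.2609] w 0.01003664429118233 q [ 1.4374  0.5583 -0.2704  1.3726  0.1502  1.2318  1.0318]
```

```bash
python3 -m jog '[{"jaw":0.01,"dx":0.02,"dy":-0.055,"dz":0,"ax":0,"ay":0,"az":0},{"jaw":0.01,"dx":0.02,"dy":-0.055,"dz":0,"ax":0,"ay":0,"az":0},{"jaw":0.01,"dx":0.02,"dy":-0.055,"dz":0,"ax":0,"ay":0,"az":0},{"jaw":0.01,"dx":0.02,"dy":-0.055,"dz":0,"ax":0,"ay":0,"az":0},{"jaw":0.01,"dx":0.02,"dy":-0.055,"dz":0,"ax":0,"ay":0,"az":0}]'; python3 -m jog '[{"jaw":0.01,"dx":0.02,"dy":-0.055,"dz":0,"ax":0,"ay":0,"az":0},{"jaw":0.01,"dx":0.02,"dy":-0.055,"dz":0,"ax":0,"ay":0,"az":0},{"jaw":0.01,"dx":0.02,"dy":-0.055,"dz":0,"ax":0,"ay":0,"az":0},{"jaw":0.01,"dx":0.02,"dy":-0.055,"dz":0,"ax":0,"ay":0,"az":0},{"jaw":0.01,"dx":0.02,"dy":-0.055,"dz":0,"ax":0,"ay":0,"az":0}]'; python3 -m jog '[{"jaw":0.01,"dx":0.02,"dy":-0.05,"dz":0,"ax":0,"ay":0,"az":0},{"jaw":0.01,"dx":0.02,"dy":-0.05,"dz":0,"ax":0,"ay":0,"az":0},{"jaw":0.01,"dx":0.016,"dy":-0.045,"dz":0,"ax":0,"ay":0,"az":0},{"jaw":0.01,"dx":0,"dy":0,"dz":0,"ax":0,"ay":0,"az":0},{"jaw":0.01,"dx":0,"dy":0,"dz":0,"ax":0,"ay":0,"az":0}]'; python3 st.py
```

```text
time_s: 1.72
tcp_pos: [0.2917, -0.3679, 0.3314]
ee_rot: [0.0, 0.998, -0.063, 0.0]
force: [1.5, -0.2, -0.9]
gripper_width: 0.0103
time_s: 2.35
tcp_pos: [0.4244, -0.1074, 0.3315]
ee_rot: [0.0, 0.998, -0.063, 0.0]
force: [0.7, -1.2, 0.0]
gripper_width: 0.0097
time_s: 2.98
tcp_pos: [0.4967, 0.0274, 0.331]
ee_rot: [0.0, 0.998, -0.062, -0.001]
force: [0.5, -0.5, 0.2]
gripper_width: 0.0099
t 2.975 tcp [0.4967 0.0274 0.331 ] chest [-0.0557  0.0557] yaw err -0.09576292666335462 tilt [-0.0011 -0.0008] F [ 0.5489 -0.4754  0.2353] w 0.0098834355146482 q [ 0.3135  0.3421 -0.5803  1.7783  0.2102  1.0844 -0.4637]
```

```bash
python3 -m jog '[{"jaw":0.01,"dx":0,"dy":-0.016,"dz":0.05,"ax":0,"ay":0,"az":0},{"jaw":0.01,"dx":0,"dy":0,"dz":0.05,"ax":0,"ay":0,"az":0},{"jaw":0.01,"dx":0,"dy":0,"dz":0.046,"ax":0,"ay":0,"az":0},{"jaw":0.01,"dx":0,"dy":0,"dz":0,"ax":0,"ay":0,"az":0}]'
cat > pic.py <<'E'
import sys
from st import *
t=sys.argv[1]
a=ctrl.read_camera("top");b=ctrl.read_camera("side")
A=cv2.resize(a["frame"][140:300,220:400],None,fx=2.2,fy=3,interpolation=cv2.INTER_CUBIC)
B=cv2.resize(b["frame"][180:340,190:390],None,fx=2,fy=3,interpolation=cv2.INTER_CUBIC)
cv2.imwrite(f"pics/{t}.png",np.hstack([A,B])[:,:,::-1])
for n,c in(("top",a),("side",b)):
  for ce,ar,p in nuts(c,.155):
    if .3<p[0]<.8 and abs(p[1]+.03)<.2: print(n,ce.round(),ar,ch(p)[0])
E
python3 pic.py a1
```

```text
time_s: 3.48
tcp_pos: [0.4964, 0.0416, 0.183]
ee_rot: [0.001, 0.998, -0.063, -0.004]
force: [-1.0, -0.5, 0.7]
gripper_width: 0.0102
t 3.475 tcp [0.4964 0.0416 0.183 ] chest [-0.0418  0.0578] yaw err -0.16436540506528274 tilt [-0.0072 -0.0019] F [-0.9779 -0.4568  0.698 ] w 0.01019473752782457 q [ 0.2068  0.525  -0.5031  1.9703  0.3653  0.7433 -0.6395]
top [325. 181.] 49 [-0.08   -0.1075]
top [314. 198.] 48 [-0.0576 -0.0559]
side [263. 223.] 92 [-0.0661 -0.1027]
side [280. 231.] 94 [-0.0441 -0.051 ]
side [329. 232.] 53 [-0.0807  0.0615]
side [302. 238.] 93 [-0.0316  0.0085]
```

View pics/a1.png

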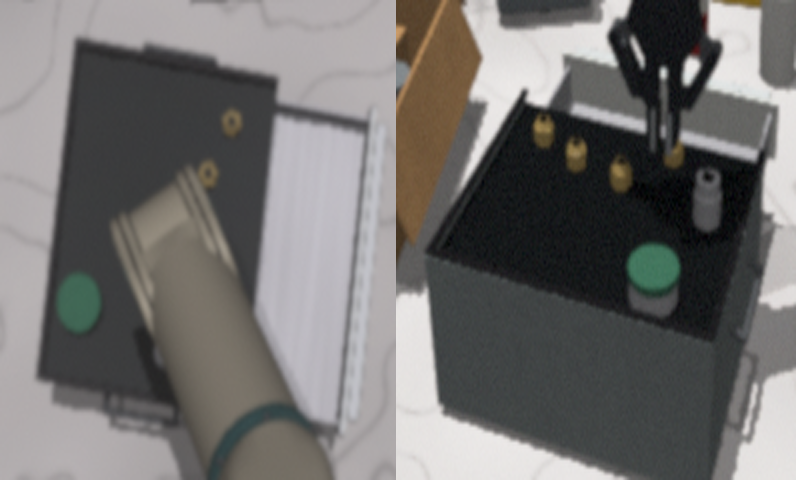

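The side view shows the fingers (about px 660,150 in the mosaic) behind the front-right nut and clear of the socket. I'll lower them and sweep.

```bash
python3 -m jog '[{"jaw":0.01,"dx":0.002,"dy":0,"dz":0.02,"ax":0,"ay":0,"az":0},{"jaw":0.01,"dx":0,"dy":0,"dz":0.015,"ax":0,"ay":0,"az":0},{"jaw":0.01,"dx":0,"dy":0,"dz":0,"ax":0,"ay":0,"az":0}]';python3 st.py; python3 -m jog '[{"jaw":0.01,"dx":0,"dy":0.015,"dz":0,"ax":0,"ay":0,"az":0},{"jaw":0.01,"dx":0,"dy":0.015,"dz":0,"ax":0,"ay":0,"az":0},{"jaw":0.01,"dx":0,"dy":0.015,"dz":0,"ax":0,"ay":0,"az":0},{"jaw":0.01,"dx":0,"dy":0.015,"dz":0,"ax":0,"ay":0,"az":0}]'; python3 st.py
```

```text
time_s: 3.95
tcp_pos: [0.5011, 0.0433, 0.1506]
ee_rot: [0.0, 0.998, -0.061, -0.0]
force: [-0.2, 0.2, 0.1]
gripper_width: 0.0099
t 3.95 tcp [0.5011 0.0433 0.1506] chest [-0.0394  0.0533] yaw err -0.024160812353784422 tilt [-0.0001 -0.0004] F [-0.2459  0.1535  0.0783] w 0.009924603009893925 q [ 0.1777  0.5751 -0.4696  1.995   0.4111  0.6645 -0.6786]
time_s: 4.45
tcp_pos: [0.4937, -0.0173, 0.1505]
ee_rot: [0.0, 0.998, -0.062, 0.0]
force: [0.1, -0.0, -0.3]
gripper_width: 0.0097
t 4.45 tcp [ 0.4937 -0.0173  0.1505] chest [-0.1006  0.0532] yaw err -0.04240578952308738 tilt [ 0.0003 -0.0002] F [ 0.0655 -0.0294 -0.2505] w 0.009731743570094493 q [ 0.3055  0.566  -0.4769  2.0185  0.4182  0.6518 -0.5686]
```

```bash
python3 pic.py a2
```

```text
t 4.45 tcp [ 0.4937 -0.0173  0.1505] chest [-0.1006  0.0532] yaw err -0.04240578952308738 tilt [ 0.0003 -0.0002] F [ 0.0655 -0.0294 -0.2505] w 0.009731743570094493 q [ 0.3055  0.566  -0.4769  2.0185  0.4182  0.6518 -0.5686]
top [325. 181.] 48 [-0.0805 -0.1077]
top [314. 198.] 52 [-0.0572 -0.0556]
side [263. 223.] 92 [-0.0661 -0.1027]
side [329. 227.] 10 [-0.1032  0.0536]
side [280. 231.] 92 [-0.0434 -0.0511]
side [302. 238.] 101 [-0.0332  0.0085]
```

View pics/a2.png

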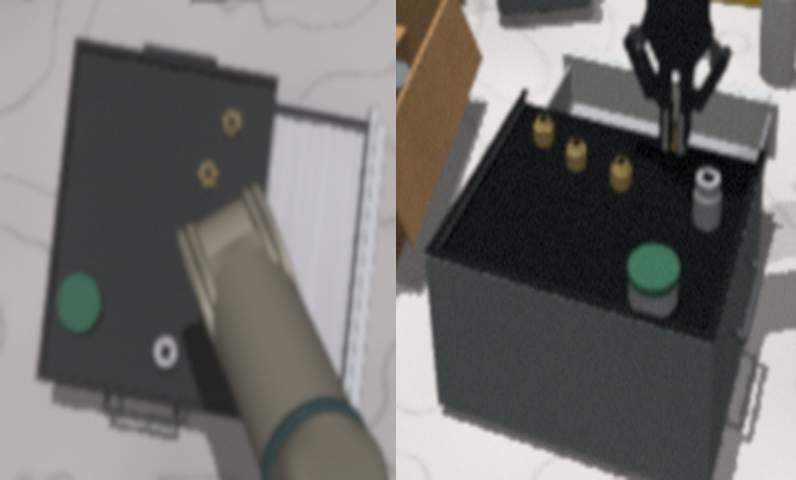

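The nut is right ahead of the fingers, visible through the gap at about (675,140). The socket at (707,180) hasn't moved. Continuing over the edge.

```bash
python3 -m jog '[{"jaw":0.01,"dx":0,"dy":0.013,"dz":0,"ax":0,"ay":0,"az":0},{"jaw":0.01,"dx":0,"dy":0.013,"dz":0,"ax":0,"ay":0,"az":0},{"jaw":0.01,"dx":0,"dy":0.013,"dz":0,"ax":0,"ay":0,"az":0},{"jaw":0.01,"dx":0,"dy":0,"dz":0,"ax":0,"ay":0,"az":0}]'; python3 -m jog '[{"jaw":0.01,"dx":0,"dy":0,"dz":-0.04,"ax":0,"ay":0,"az":0},{"jaw":0.01,"dx":0,"dy":-0.05,"dz":-0.02,"ax":0,"ay":0,"az":0},{"jaw":0.01,"dx":0.025,"dy":-0.05,"dz":0,"ax":0,"ay":0,"az":0},{"jaw":0.01,"dx":0.025,"dy":-0.03,"dz":0,"ax":0,"ay":0,"az":0},{"jaw":0.01,"dx":0,"dy":0,"dz":0,"ax":0,"ay":0,"az":0}]';python3 pic.py a3
```

```text
time_s: 5.05
tcp_pos: [0.4887, -0.0561, 0.1502]
ee_rot: [0.0, 0.998, -0.062, -0.0]
force: [0.1, -0.6, 0.3]
gripper_width: 0.01
time_s: 5.68
tcp_pos: [0.5561, 0.0723, 0.2105]
ee_rot: [-0.002, 0.998, -0.059, 0.001]
force: [-1.0, 0.2, -0.3]
gripper_width: 0.0098
t 5.675 tcp [0.5561 0.0723 0.2105] chest [-0.004   0.0023] yaw err 0.2654273764264019 tilt [0.002 0.003] F [-1.0282  0.1687 -0.2943] w 0.00981823581044887 q [ 0.1673  0.5689 -0.5292  1.7863  0.3575  0.8803 -0.6413]
top [325. 181.] 46 [-0.0801 -0.1075]
top [316. 197.] 26 [-0.0615 -0.0586]
top [351. 243.] 28 [-0.1752  0.0539]
side [263. 223.] 94 [-0.066  -0.1027]
side [280. 231.] 89 [-0.0435 -0.0513]
side [302. 238.] 99 [-0.0329  0.0087]
```

View pics/a3.png

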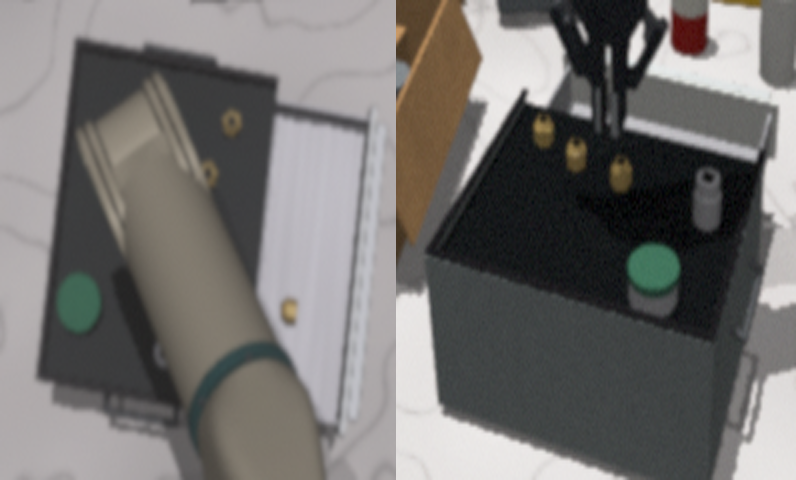

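Nut d now lies in the drawer at mosaic px (290,310), with everything else unmoved. Next is the nut near the chest centre.

```bash
python3 -m jog '[{"jaw":0.01,"dx":-0.003,"dy":-0.012,"dz":0.02,"ax":0,"ay":0,"az":0},{"jaw":0.01,"dx":0,"dy":0,"dz":0.022,"ax":0,"ay":0,"az":0},{"jaw":0.01,"dx":0,"dy":0,"dz":0.02,"ax":0,"ay":0,"az":0},{"jaw":0.01,"dx":0,"dy":0,"dz":0,"ax":0,"ay":0,"az":0}]';python3 st.py
```

```text
time_s: 6.28
tcp_pos: [0.5511, 0.0788, 0.1471]
ee_rot: [0.001, 0.998, -0.062, -0.002]
force: [-0.4, 0.3, -0.2]
gripper_width: 0.0099
t 6.275 tcp [0.5511 0.0788 0.1471] chest [0.0019 0.008 ] yaw err -0.0639016736623148 tilt [-0.004  -0.0016] F [-0.4291  0.2942 -0.2203] w 0.009937638545988142 q [ 0.1166  0.6471 -0.479   1.851   0.4208  0.7496 -0.7178]
```

```bash
python3 -m jog '[{"jaw":0.01,"dx":0,"dy":0.015,"dz":0,"ax":0,"ay":0,"az":0},{"jaw":0.01,"dx":0,"dy":0.015,"dz":0,"ax":0,"ay":0,"az":0},{"jaw":0.01,"dx":0,"dy":0.015,"dz":0,"ax":0,"ay":0,"az":0},{"jaw":0.01,"dx":0,"dy":0.015,"dz":0,"ax":0,"ay":0,"az":0},{"jaw":0.01,"dx":0,"dy":0.015,"dz":0,"ax":0,"ay":0,"az":0}]';python3 pic.py b2
```

```text
time_s: 6.9
tcp_pos: [0.5438, 0.0049, 0.1485]
ee_rot: [0.0, 0.998, -0.061, 0.0]
force: [1.7, 0.3, -0.1]
gripper_width: 0.01
t 6.9 tcp [0.5438 0.0049 0.1485] chest [-0.0723  0.0062] yaw err -0.016267056610956843 tilt [ 0.0003 -0.0001] F [ 1.6576  0.3064 -0.1201] w 0.010007403724748462 q [ 0.2595  0.6294 -0.4886  1.889   0.4286  0.7277 -0.598 ]
side [263. 223.] 92 [-0.0661 -0.1027]
side [280. 231.] 93 [-0.044  -0.0513]
```

View pics/b2.png

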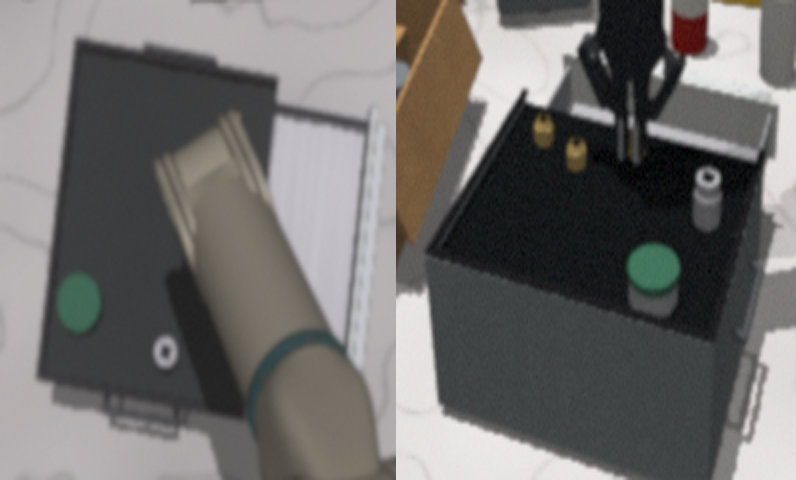

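The nut is still ahead of the fingers, a brass sliver at (630,145).

```bash
python3 -m jog '[{"jaw":0.01,"dx":0,"dy":0.015,"dz":0,"ax":0,"ay":0,"az":0},{"jaw":0.01,"dx":0,"dy":0.015,"dz":0,"ax":0,"ay":0,"az":0},{"jaw":0.01,"dx":0,"dy":0.013,"dz":0,"ax":0,"ay":0,"az":0},{"jaw":0.01,"dx":0,"dy":0.013,"dz":0,"ax":0,"ay":0,"az":0},{"jaw":0.01,"dx":0,"dy":0.01,"dz":0,"ax":0,"ay":0,"az":0}]'; python3 -m jog '[{"jaw":0.01,"dx":0,"dy":0,"dz":-0.04,"ax":0,"ay":0,"az":0},{"jaw":0.01,"dx":0,"dy":-0.05,"dz":-0.02,"ax":0,"ay":0,"az":0},{"jaw":0.01,"dx":0.03,"dy":-0.05,"dz":0,"ax":0,"ay":0,"az":0},{"jaw":0.01,"dx":0.03,"dy":-0.044,"dz":0,"ax":0,"ay":0,"az":0},{"jaw":0.01,"dx":0,"dy":0,"dz":0,"ax":0,"ay":0,"az":0}]';python3 pic.py b3
```

```text
time_s: 7.62
tcp_pos: [0.5356, -0.0605, 0.1482]
ee_rot: [0.0, 0.998, -0.062, -0.0]
force: [-0.2, -0.5, -0.7]
gripper_width: 0.0099
time_s: 8.25
tcp_pos: [0.6146, 0.0814, 0.2084]
ee_rot: [-0.002, 0.998, -0.058, 0.001]
force: [-0.9, -0.9, -1.1]
gripper_width: 0.01
t 8.25 tcp [0.6146 0.0814 0.2084] chest [ 0.0122 -0.0547] yaw err 0.33418367846581987 tilt [0.002  0.0042] F [-0.9488 -0.8725 -1.1147] w 0.009964591432359329 q [ 0.1434  0.6545 -0.5292  1.6235  0.379   0.9647 -0.6299]
top [325. 181.] 47 [-0.0799 -0.1076]
top [353. 231.] 31 [-0.1755  0.0187]
side [262. 224.] 65 [-0.0609 -0.1027]
side [280. 231.] 89 [-0.0432 -0.051 ]
```

View pics/b3.png

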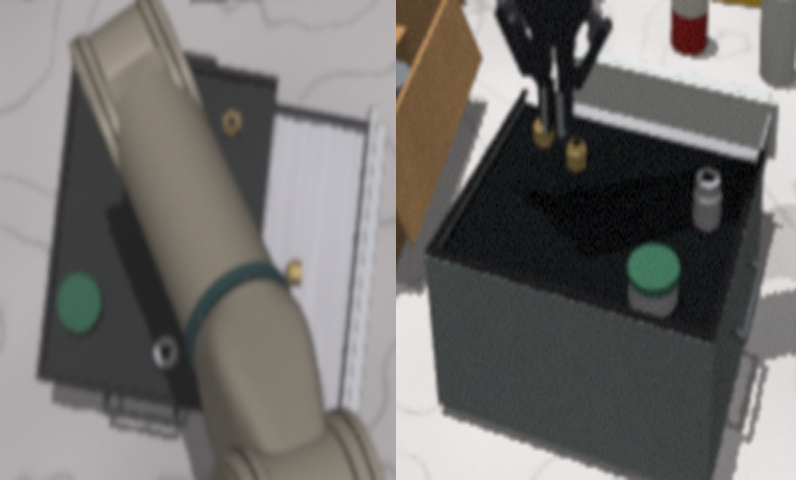

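Nut c is down in the drawer at (293,272). Next is nut b.

```bash
python3 -m jog '[{"jaw":0.01,"dx":0,"dy":0,"dz":0.02,"ax":0,"ay":0,"az":0},{"jaw":0.01,"dx":0,"dy":0,"dz":0.02,"ax":0,"ay":0,"az":0},{"jaw":0.01,"dx":0,"dy":0,"dz":0.02,"ax":0,"ay":0,"az":0},{"jaw":0.01,"dx":0,"dy":0,"dz":0,"ax":0,"ay":0,"az":0}]';python3 st.py;python3 -m jog '[{"jaw":0.01,"dx":0,"dy":0.015,"dz":0,"ax":0,"ay":0,"az":0},{"jaw":0.01,"dx":0,"dy":0.015,"dz":0,"ax":0,"ay":0,"az":0},{"jaw":0.01,"dx":0,"dy":0.015,"dz":0,"ax":0,"ay":0,"az":0},{"jaw":0.01,"dx":0,"dy":0.015,"dz":0,"ax":0,"ay":0,"az":0},{"jaw":0.01,"dx":0,"dy":0.015,"dz":0,"ax":0,"ay":0,"az":0}]';python3 pic.py c2
```

```text
time_s: 8.85
tcp_pos: [0.6111, 0.0738, 0.1469]
ee_rot: [0.001, 0.998, -0.062, -0.002]
force: [-0.9, -1.0, 0.4]
gripper_width: 0.0101
t 8.85 tcp [0.6111 0.0738 0.1469] chest [ 0.0042 -0.0522] yaw err -0.09810481542658067 tilt [-0.004  -0.0019] F [-0.8683 -0.9506  0.3865] w 0.010105959490237851 q [ 0.1288  0.7216 -0.4897  1.6854  0.4284  0.8478 -0.6711]
time_s: 9.48
tcp_pos: [0.6037, 0.0006, 0.1485]
ee_rot: [-0.0, 0.998, -0.061, 0.0]
force: [0.0, -0.1, 0.4]
gripper_width: 0.0102
t 9.475 tcp [0.6037 0.0006 0.1485] chest [-0.0693 -0.0538] yaw err -0.01274168267931941 tilt [0.0004 0.    ] F [ 0.0049 -0.1059  0.3952] w 0.01017400206943908 q [ 0.2583  0.7042 -0.4991  1.7228  0.435   0.8263 -0.5632]
side [263. 224.] 84 [-0.0643 -0.1024]
```

View pics/c2.png

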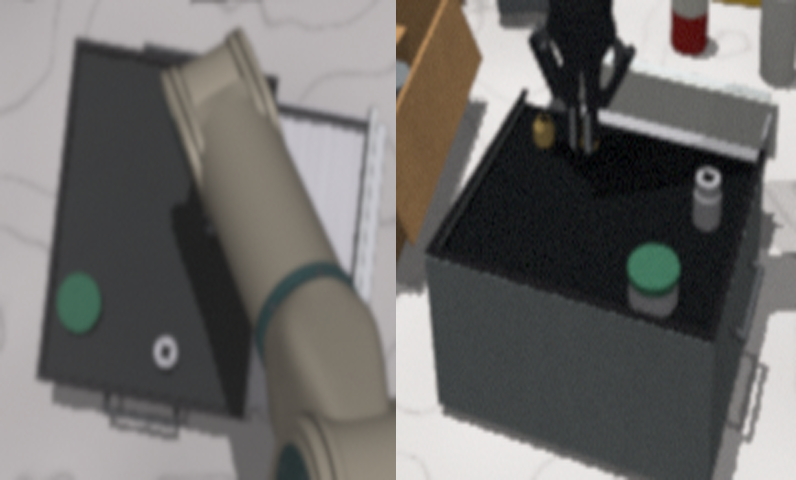

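```bash
python3 -m jog '[{"jaw":0.01,"dx":0,"dy":0.015,"dz":0,"ax":0,"ay":0,"az":0},{"jaw":0.01,"dx":0,"dy":0.015,"dz":0,"ax":0,"ay":0,"az":0},{"jaw":0.01,"dx":0,"dy":0.013,"dz":0,"ax":0,"ay":0,"az":0},{"jaw":0.01,"dx":0,"dy":0.013,"dz":0,"ax":0,"ay":0,"az":0},{"jaw":0.01,"dx":0,"dy":0.013,"dz":0,"ax":0,"ay":0,"az":0}]'; python3 -m jog '[{"jaw":0.01,"dx":0,"dy":0,"dz":-0.04,"ax":0,"ay":0,"az":0},{"jaw":0.01,"dx":0,"dy":-0.04,"dz":-0.02,"ax":0,"ay":0,"az":0},{"jaw":0.01,"dx":0.026,"dy":-0.04,"dz":0,"ax":0,"ay":0,"az":0},{"jaw":0.01,"dx":0.026,"dy":-0.034,"dz":0,"ax":0,"ay":0,"az":0},{"jaw":0.01,"dx":0,"dy":0,"dz":0,"ax":0,"ay":0,"az":0}]';python3 pic.py c3
```

```text
time_s: 10.2
tcp_pos: [0.5952, -0.0677, 0.1483]
ee_rot: [0.0, 0.998, -0.061, -0.0]
force: [0.7, -0.2, -0.2]
gripper_width: 0.0103
time_s: 10.82
tcp_pos: [0.6622, 0.044, 0.2083]
ee_rot: [-0.002, 0.998, -0.059, 0.001]
force: [-0.0, -1.1, -0.2]
gripper_width: 0.0101
t 10.825 tcp [0.6622 0.044  0.2083] chest [-0.019  -0.1065] yaw err 0.26321633081269624 tilt [0.0014 0.0032] F [-0.0038 -1.1152 -0.1806] w 0.010113020059829008 q [ 0.1894  0.7184 -0.5298  1.4914  0.3934  1.037  -0.5513]
top [358. 204.] 6 [-0.1779 -0.0561]
side [263. 224.] 86 [-0.065  -0.1019]
```

View pics/c3.png

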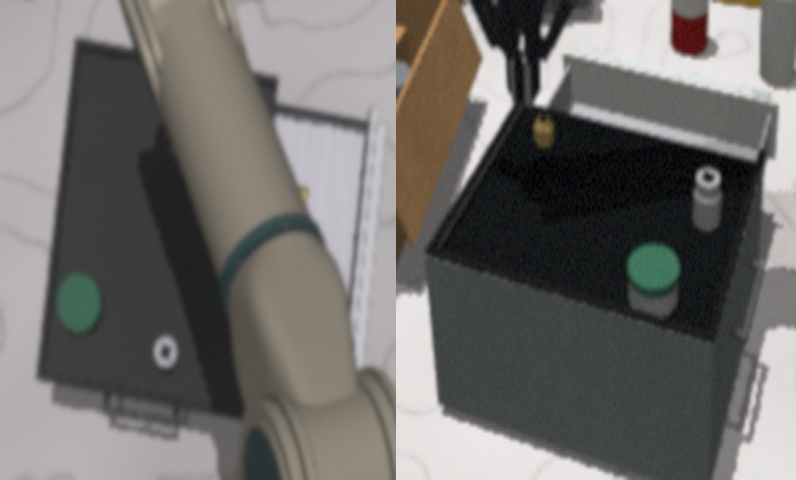

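Nut b is in the drawer at (303,195). Last is nut a at (543,130).

```bash
python3 -m jog '[{"jaw":0.01,"dx":0,"dy":0,"dz":0.02,"ax":0,"ay":0,"az":0},{"jaw":0.01,"dx":0,"dy":0,"dz":0.02,"ax":0,"ay":0,"az":0},{"jaw":0.01,"dx":0,"dy":0,"dz":0.02,"ax":0,"ay":0,"az":0},{"jaw":0.01,"dx":0,"dy":0,"dz":0,"ax":0,"ay":0,"az":0}]';python3 st.py;python3 -m jog '[{"jaw":0.01,"dx":0,"dy":0.015,"dz":0,"ax":0,"ay":0,"az":0},{"jaw":0.01,"dx":0,"dy":0.015,"dz":0,"ax":0,"ay":0,"az":0},{"jaw":0.01,"dx":0,"dy":0.015,"dz":0,"ax":0,"ay":0,"az":0},{"jaw":0.01,"dx":0,"dy":0.015,"dz":0,"ax":0,"ay":0,"az":0}]';python3 pic.py d2
```

```text
time_s: 11.42
tcp_pos: [0.6593, 0.0386, 0.1465]
ee_rot: [0.001, 0.998, -0.062, -0.002]
force: [0.5, -0.8, 0.1]
gripper_width: 0.01
t 11.425 tcp [0.6593 0.0386 0.1465] chest [-0.0248 -0.1043] yaw err -0.049885708601877354 tilt [-0.0038 -0.0011] F [ 0.484  -0.8217  0.105 ] w 0.01001537005138687 q [ 0.1797  0.7816 -0.4977  1.5513  0.4352  0.925  -0.5862]
time_s: 11.92
tcp_pos: [0.6536, -0.021, 0.1487]
ee_rot: [0.0, 0.998, -0.062, 0.0]
force: [0.9, -0.6, 0.1]
gripper_width: 0.0099
t 11.925 tcp [ 0.6536 -0.021   0.1487] chest [-0.0846 -0.1059] yaw err -0.03867533595985151 tilt [ 0.0007 -0.0002] F [ 0.9313 -0.5524  0.1319] w 0.009917012282496383 q [ 0.2773  0.7694 -0.5046  1.5745  0.4397  0.9121 -0.5037]
```

View pics/d2.png

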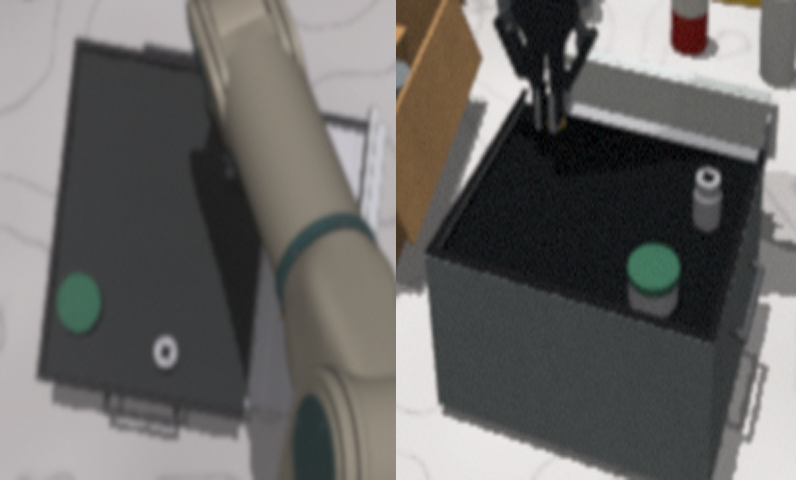

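```bash
python3 -m jog '[{"jaw":0.01,"dx":0,"dy":0.015,"dz":0,"ax":0,"ay":0,"az":0},{"jaw":0.01,"dx":0,"dy":0.013,"dz":0,"ax":0,"ay":0,"az":0},{"jaw":0.01,"dx":0,"dy":0.013,"dz":0,"ax":0,"ay":0,"az":0},{"jaw":0.01,"dx":0,"dy":0.013,"dz":0,"ax":0,"ay":0,"az":0},{"jaw":0,"dx":0,"dy":0,"dz":0,"ax":0,"ay":0,"az":0}]'; python3 -m jog '[{"jaw":0,"dx":0,"dy":0,"dz":-0.05,"ax":0,"ay":0,"az":0},{"jaw":0,"dx":-0.026,"dy":0.05,"dz":-0.02,"ax":0,"ay":0,"az":0},{"jaw":0,"dx":-0.026,"dy":0.05,"dz":0,"ax":0,"ay":0,"az":0},{"jaw":0,"dx":-0.027,"dy":0.05,"dz":0,"ax":0,"ay":0,"az":0},{"jaw":0,"dx":-0.027,"dy":0.05,"dz":0,"ax":0,"ay":0,"az":0}]';python3 pic.py d3
```

```text
time_s: 12.65
tcp_pos: [0.6467, -0.0751, 0.1481]
ee_rot: [0.001, 0.998, -0.062, -0.0]
force: [-0.9, -0.3, -0.3]
gripper_width: 0.0003
time_s: 13.28
tcp_pos: [0.5166, -0.2593, 0.2186]
ee_rot: [-0.0, 0.998, -0.061, 0.0]
force: [0.1, -0.6, -0.2]
gripper_width: 0.0001
t 13.275 tcp [ 0.5166 -0.2593  0.2186] chest [-0.3379  0.0009] yaw err 0.0775737043529574 tilt [0.0009 0.    ] F [ 0.1103 -0.5903 -0.1703] w 6.210372539519809e-05 q [ 0.7807  0.5921 -0.5728  1.7283  0.3851  0.9347 -0.068 ]
top [359. 192.] 31 [-0.1765 -0.0892]
top [356. 205.] 31 [-0.1732 -0.0514]
top [353. 230.] 29 [-0.1764  0.0181]
top [351. 243.] 28 [-0.1752  0.0539]
```

View pics/d3.png

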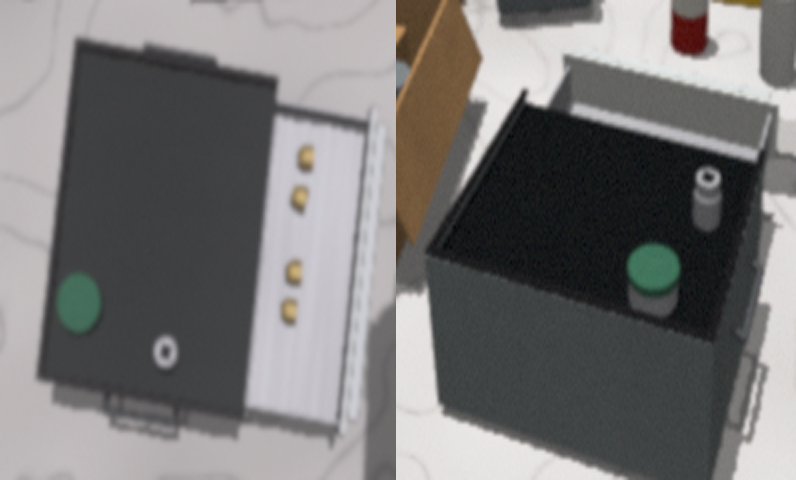

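All four nuts lie in the drawer, at (305,157), (300,197), (294,272) and (289,310). The mat holds only the socket and tin. Next I lower the closed fingers in front of the pull strip.

```bash
python3 -m jog '[{"jaw":0,"dx":0,"dy":0,"dz":0.04,"ax":0,"ay":0,"az":0},{"jaw":0,"dx":0,"dy":0,"dz":0.04,"ax":0,"ay":0,"az":0},{"jaw":0,"dx":0,"dy":0,"dz":0.03,"ax":0,"ay":0,"az":0},{"jaw":0,"dx":0,"dy":0,"dz":0,"ax":0,"ay":0,"az":0}]';python3 st.py;python3 -m jog '[{"jaw":0,"dx":0,"dy":-0.02,"dz":0,"ax":0,"ay":0,"az":0},{"jaw":0,"dx":0,"dy":-0.015,"dz":0,"ax":0,"ay":0,"az":0},{"jaw":0,"dx":0,"dy":-0.015,"dz":0,"ax":0,"ay":0,"az":0},{"jaw":0,"dx":0,"dy":-0.015,"dz":0,"ax":0,"ay":0,"az":0},{"jaw":0,"dx":0,"dy":-0.015,"dz":0,"ax":0,"ay":0,"az":0}]';python3 pic.py e1
```

```text
time_s: 13.88
tcp_pos: [0.5162, -0.257, 0.1065]
ee_rot: [-0.001, 0.998, -0.06, -0.002]
force: [-0.6, 1.0, 1.2]
gripper_width: -0.0001
t 13.875 tcp [ 0.5162 -0.257   0.1065] chest [-0.3356  0.0015] yaw err 0.09514440156868886 tilt [-0.0038  0.0025] F [-0.5723  0.985   1.1972] w -0.00011514181839852157 q [ 0.7189  0.7338 -0.4862  1.8233  0.4972  0.713  -0.1671]
time_s: 14.5
tcp_pos: [0.5277, -0.179, 0.1089]
ee_rot: [0.001, 0.998, -0.062, 0.001]
force: [0.3, -3.4, 1.7]
gripper_width: -0.0
t 14.5 tcp [ 0.5277 -0.179   0.1089] chest [-0.2568 -0.0002] yaw err -0.024527611597989107 tilt [ 0.0012 -0.0013] F [ 0.2901 -3.4472  1.6843] w -3.0099118008462205e-05 q [ 0.5787  0.7037 -0.4711  1.882   0.4933  0.6714 -0.3128]
top [349. 191.] 32 [-0.1506 -0.0894]
top [346. 204.] 31 [-0.1476 -0.0521]
top [344. 229.] 34 [-0.15    0.0178]
top [342. 242.] 32 [-0.1492  0.0538]
```

View pics/e1.png

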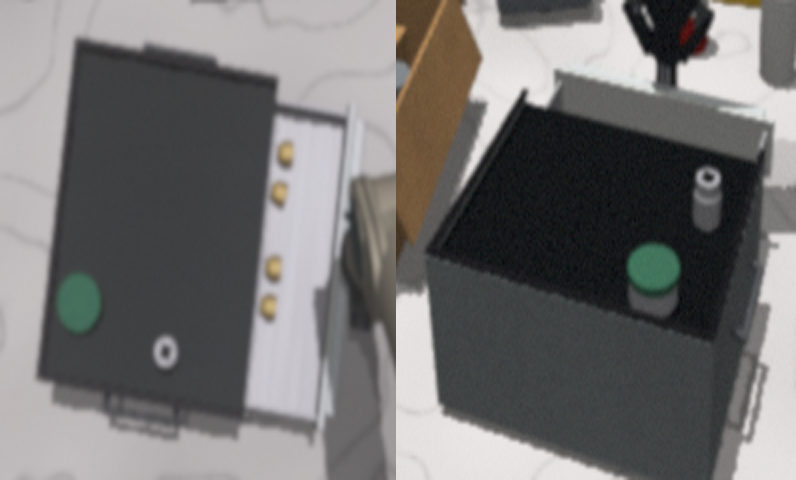

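The drawer is moving squarely at about 3.4 N and carries the nuts with it.

```bash
python3 -m jog '[{"jaw":0,"dx":0,"dy":-0.015,"dz":0,"ax":0,"ay":0,"az":0},{"jaw":0,"dx":0,"dy":-0.015,"dz":0,"ax":0,"ay":0,"az":0},{"jaw":0,"dx":0,"dy":-0.015,"dz":0,"ax":0,"ay":0,"az":0},{"jaw":0,"dx":0,"dy":-0.015,"dz":0,"ax":0,"ay":0,"az":0},{"jaw":0,"dx":0,"dy":-0.015,"dz":0,"ax":0,"ay":0,"az":0}]';python3 st.py; python3 -m jog '[{"jaw":0,"dx":0,"dy":-0.006,"dz":0,"ax":0,"ay":0,"az":0},{"jaw":0,"dx":0,"dy":-0.004,"dz":0,"ax":0,"ay":0,"az":0}]';python3 st.py
```

```text
time_s: 15.22
tcp_pos: [0.5361, -0.1037, 0.1081]
ee_rot: [-0.0, 0.998, -0.061, -0.0]
force: [-0.3, -2.4, -1.9]
gripper_width: 0.0002
t 15.225 tcp [ 0.5361 -0.1037  0.1081] chest [-0.1811  0.0005] yaw err 0.020328093905277456 tilt [-0.0005  0.    ] F [-0.2948 -2.3728 -1.9324] w 0.00017599459707349046 q [ 0.4372  0.6916 -0.4584  1.9111  0.485   0.6503 -0.4457]
time_s: 15.48
tcp_pos: [0.5374, -0.0945, 0.1083]
ee_rot: [0.0, 0.998, -0.061, -0.0]
force: [-1.0, -3.0, -0.3]
gripper_width: -0.0001
t 15.475 tcp [ 0.5374 -0.0945  0.1083] chest [-0.1718  0.0004] yaw err 0.027067919451056355 tilt [-0.0004 -0.0003] F [-0.9919 -2.9601 -0.2572] w -0.00014482142853664446 q [ 0.4191  0.6904 -0.4568  1.9125  0.4838  0.6492 -0.4617]
```

```bash
python3 -m jog '[{"jaw":0,"dx":0,"dy":-0.003,"dz":0,"ax":0,"ay":0,"az":0},{"jaw":0,"dx":0,"dy":-0.002,"dz":0,"ax":0,"ay":0,"az":0}]'; python3 -m jog '[{"jaw":0,"dx":0,"dy":-0.002,"dz":0,"ax":0,"ay":0,"az":0}]';python3 -m jog '[{"jaw":0,"dx":0,"dy":-0.002,"dz":0,"ax":0,"ay":0,"az":0}]';python3 st.py
```

```text
time_s: 15.72
tcp_pos: [0.5379, -0.0902, 0.1083]
ee_rot: [0.0, 0.998, -0.062, -0.0]
force: [-0.6, -2.3, 0.6]
gripper_width: 0.0002
time_s: 15.85
tcp_pos: [0.5382, -0.0881, 0.1084]
ee_rot: [0.0, 0.998, -0.062, -0.0]
force: [-1.0, -3.0, -0.0]
gripper_width: -0.0001
time_s: 15.98
tcp_pos: [0.5383, -0.0869, 0.1083]
ee_rot: [0.001, 0.998, -0.062, -0.0]
force: [-2.7, -6.0, 1.8]
gripper_width: -0.0001
t 15.975 tcp [ 0.5383 -0.0869  0.1083] chest [-0.1642  0.0005] yaw err -0.03027665747394792 tilt [-0.0007 -0.0015] F [-2.731  -6.0095  1.8199] w -7.875481823948684e-05 q [ 0.403   0.6896 -0.4545  1.9134  0.4834  0.6486 -0.477 ]
```

Contact force is rising at x = -0.164, which is about where the drawer should be shut. I'll press a little more to confirm the stop.

```bash
python3 -m jog '[{"jaw":0,"dx":0,"dy":-0.002,"dz":0,"ax":0,"ay":0,"az":0}]';python3 -m jog '[{"jaw":0,"dx":0,"dy":-0.001,"dz":0,"ax":0,"ay":0,"az":0},{"jaw":0,"dx":0,"dy":0,"dz":0,"ax":0,"ay":0,"az":0}]';python3 st.py
```

```text
time_s: 16.1
tcp_pos: [0.5383, -0.0869, 0.1084]
ee_rot: [0.002, 0.998, -0.062, -0.001]
force: [-1.8, -10.5, 1.3]
gripper_width: -0.0001
time_s: 16.35
tcp_pos: [0.5383, -0.087, 0.1084]
ee_rot: [0.003, 0.998, -0.063, -0.001]
force: [-1.5, -9.9, 1.3]
gripper_width: 0.0
t 16.35 tcp [ 0.5383 -0.087   0.1084] chest [-0.1642  0.0005] yaw err -0.15129058321058153 tilt [-0.0016 -0.0051] F [-1.489  -9.9209  1.3427] w 4.1799938032853227e-05 q [ 0.3984  0.689  -0.4509  1.9132  0.4849  0.6498 -0.4821]
```

At 10 N it no longer moves, so the drawer is against its stop. Backing off.

```bash
python3 -m jog '[{"jaw":0,"dx":0,"dy":0.03,"dz":0,"ax":0,"ay":0,"az":0},{"jaw":0,"dx":0,"dy":0.05,"dz":0,"ax":0,"ay":0,"az":0},{"jaw":0,"dx":0,"dy":0.05,"dz":-0.03,"ax":0,"ay":0,"az":0},{"jaw":0,"dx":0,"dy":0.02,"dz":-0.055,"ax":0,"ay":0,"az":0},{"jaw":0,"dx":-0.03,"dy":0,"dz":-0.05,"ax":0,"ay":0,"az":0}]';python3 -m jog '[{"jaw":0,"dx":-0.05,"dy":0.03,"dz":0,"ax":0,"ay":0,"az":0},{"jaw":0,"dx":-0.03,"dy":0,"dz":0,"ax":0,"ay":0,"az":0},{"jaw":0,"dx":0,"dy":0,"dz":0,"ax":0,"ay":0,"az":0}]'; python3 pic.py f1
python3 - <<'E'
from h import *
from station import ctrl
a=ctrl.read_camera("top");b=ctrl.read_camera("side")
cv2.imwrite("pics/f2.png",b["frame"][:,:,::-1]);cv2.imwrite("pics/f3.png",a["frame"][:,:,::-1])
E
```

```text
time_s: 16.98
tcp_pos: [0.4926, -0.2296, 0.2449]
ee_rot: [-0.001, 0.998, -0.063, 0.002]
force: [-0.2, -1.2, 0.5]
gripper_width: -0.0001
time_s: 17.35
tcp_pos: [0.4061, -0.2478, 0.2436]
ee_rot: [0.0, 0.998, -0.062, -0.0]
force: [-0.0, 0.3, 1.1]
gripper_width: -0.0
t 17.35 tcp [ 0.4061 -0.2478  0.2436] chest [-0.34   0.112] yaw err -0.06691474567095668 tilt [-0.0005 -0.0001] F [-0.0216  0.3198  1.0763] w -4.695938165925284e-05 q [ 0.9396  0.4201 -0.6243  1.9598  0.3203  0.8604  0.0207]
```

View pics/f1.png

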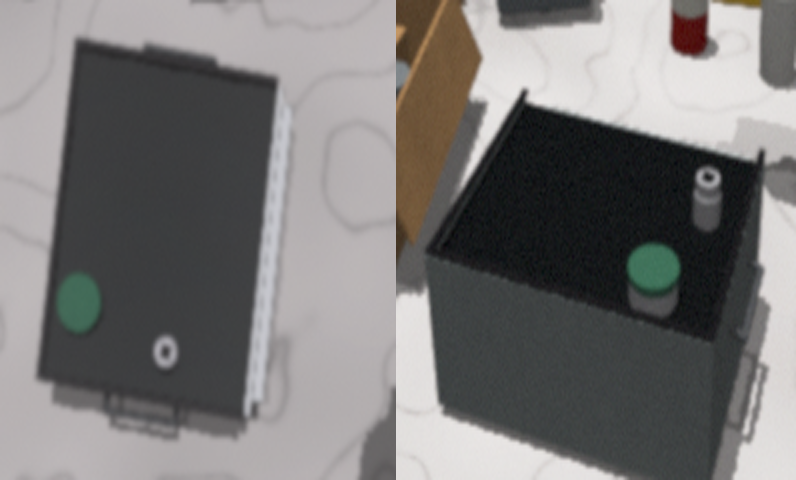

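View pics/f3.png

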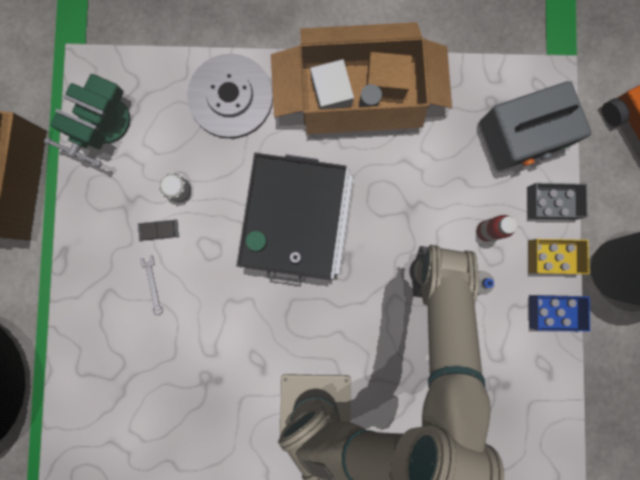

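View pics/f2.png

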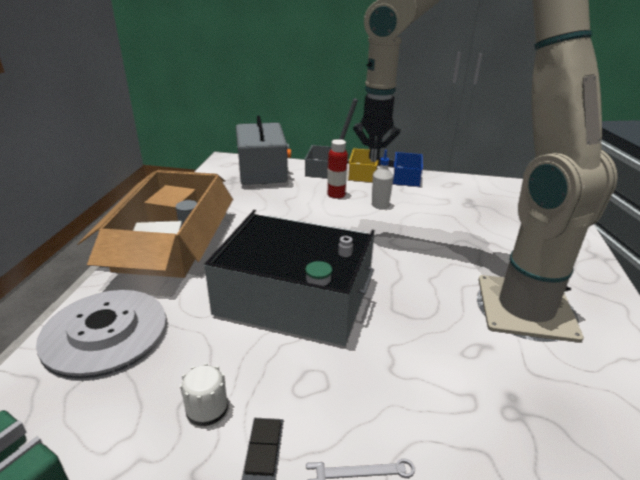

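The drawer is shut, with only its pull strip visible along (342,225) in the top view. The socket at (295,257), the tin at (256,241) and everything on the bench are where they started, and the arm is clear.

```bash
python3 -c "
from station import ctrl
print(ctrl.job_done())"
```

```text
the job is handed in; nothing more can be done
None
```

The four nuts are in the top drawer, the drawer is pushed fully shut, and the job is handed in at about 17.5 s of the 64 s allowed.

- **Nuts:** I swept each one separately over the front edge, using the backs of the nearly shut fingers (10 mm apart). None was gripped or lifted. Before shutting the drawer, the top camera showed all four lying in it.
- **Drawer:** I pushed it shut on the pull strip until it stopped moving at about 10 N, against its 2.5 N of friction. The fingertips stopped at chest x = -0.164 m, within about 1 mm of the position I expected for shut.
- **Bystanders:** The last pictures show the socket, the tin and the bench items at the same places as in the first ones, judged by eye. The arm is clear, with only about 1 N of sensor noise.
- **Disagreement between checks:** The two cameras differed by about 14 mm on where the nuts stood along the chest's depth. I think this is because the side camera sees only the faces turned towards it. I started each sweep far enough behind the nut to cover either reading.

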